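# Slide a flanged hub and its cover onto the table-edge spigot

## Task

Slide the silver flanged hub across the side table and over its edge onto the spigot of the nest that hangs there, so that it drops flat and fully home on the seat; then slide the blue cover after it, until it drops over the hub's boss and lies flush on the hub's flange. Keep both face down as they lie and do not lift them off the table: push them, press them down if they stick, and let go. Leave the two springs, the guide pin and the tin cup standing where they are.

Things in the scene. Friction and masses are not known exactly. Their poses are not given: they have to be found in the camera images.
- edge_rail: Fixed aluminium bar clamped along the side table's straight right-hand edge, 400 x 12 mm, flush with the table top (z = 0). Origin on the table edge, z = 0; x runs along the edge away from the robot, y inward over the table, z up; the bar covers y -12 to 0 mm. The table top is free from x = -240 to 250 mm, y >= 0, up to the disc stacks. Always in the same place.
- nest_seat (a point): Centre of the nest's dark round seat face (94 mm wide, facing up), 66 mm outside the table edge (rail y = -66 mm), 22.5 mm below the table top; its place along the rail varies. On it stands the steel spigot, 31 mm in diameter, 21 mm tall, chamfered 3 mm, its top 1.5 mm below the table top.
- nest_lip (a point): Middle of the outer edge of the nest's grey loading lip, which lies between rail and seat, 100 mm long along the rail, level with the table (1 mm lower); 44.5 mm from the spigot axis, 2.5 mm clear of a seated flange. A part slid straight out over it, centred on the spigot within 2 to 3 mm, is carried by lip and spigot (then by the hub's boss) until it drops over by itself or with a light press.
- hub: Loose pale silver flanged hub lying face down, 0.25 to 0.5 kg: flange 84 mm in diameter, 10 mm thick; round boss on top 50 mm in diameter, 10 mm tall, chamfered 3 mm; 34 mm through bore. Origin: centre of its underside, z up. Fully home, its origin is at nest_seat and its boss top 2.5 mm below the table top.
- cover: Loose blue flanged cover lying face down, 0.2 to 0.45 kg: flange 84 mm in diameter, 12 mm thick; closed round cap on top 60 mm in diameter, 8 mm tall; recess underneath 53.6 mm in diameter, 12 mm deep, to fit over the hub's boss. Origin: centre of its underside, z up. Fully home, its origin is 10 mm above the hub's.
- spring_edge: Loose standing green and blue coil spring at the table edge, partly on the rail, bystander, 22 mm in diameter, 26 mm tall; origin: centre of its underside.
- spring_inner: Loose standing green and blue coil spring farther in on the table, bystander, 22 mm in diameter, 26 mm tall; origin: centre of its underside.
- guide_pin: Loose standing stepped steel pin, bystander, foot 38 mm in diameter, 58 mm tall; origin: centre of its underside.
- tin_cup: Loose standing metal cup, bystander, 56 mm in diameter, 35 mm tall; origin: centre of its underside.
- disc_stack_front: Fixed stack of black clutch discs on the near part of the side table, 200 mm in diameter, 91 mm tall with its top disc; its axis stands at x = 0.402, y = -0.093 in the world, whatever its origin reads.
- disc_stack_rear: Fixed stack of black clutch discs on the far part of the side table, 200 mm in diameter, 200 mm tall with its top disc; its axis stands at x = 0.627, y = -0.168 in the world, whatever its origin reads.

How it is judged:
By the outcome, as a careful person would: the job done as asked, in the order asked, and still so for the second after the job is handed in, with the robot touching nothing.
It also fails if it takes over 72 s, if anything falls off the work surface, if the arm or the gripper's body presses on something with over 40 N, if the wrist force passes 120 N, or if a joint passes its speed limit or range.

## Robot

A 6-joint arm with a two-finger parallel gripper is mounted at the origin on a cart in front of the work surface, level with it; the furniture and walls round the work are solid. World frame = base frame: x ahead of the robot, y to its left, z up, the work surface at z = 0. Lengths are in m, angles in degrees, forces in N, time in s.
With the tool pointing down it reaches from about 0.35 to 0.875 m from the base axis. Payload 4.2 kg.
Tool frame: the origin (TCP) lies midway between the tips of the shut fingers; the grasp point (between the pads) lies 19 mm behind it; z points along the fingers, y is the line along which they close (so a half turn about z gives the same grasp; the last joint's range is limited). The gripper opens to 87 mm and grips with 3 to 60 N. Pads are 19 mm wide; open, the fingers measure 117 mm over their backs; the gripper's body (75 mm by 190 mm) begins 51 mm behind the grasp point.
Start: joints at [89.874, 22.042, 0.453, 0, -68.411, -14.817], TCP at [0.161, 0.604, 0.223] pointing down, gripper open.
Joint ranges: [-179.83, 179.83], [-69.29, 118.12], [-61.27, 80.66], [-181.25, 117.63], [-171.15, -9.14], [-177.46, 177.46]. Speed limits (degrees/s): [159.86, 159.86, 180, 180, 180, 180].

## Interface

Orientations are given as [roll, pitch, yaw] about the fixed x, y, z axes, in that order (R = Rz(yaw) Ry(pitch) Rx(roll)).
In Python, from workcell import env gives the robot as it stands. The module is installed in compiled form; this text tells all that it offers. Calls block until the motion is done:
- env.goto(position, orientation): joint-space move of the TCP to a pose.
- env.move_straight(position, rotation=None, rate=0.15, force_limit=None): straight line of the TCP; rotation=None keeps the orientation; rate is the mean speed in m/s. With force_limit (N) it stops when the force on the tool has changed by that much, and returns True; else False.
- env.set_joints(angles): joint-space move.
- env.gripper_to(opening, grasp_force=None): opening from 0.0 (shut) to 1.0 (fully open); grasp_force is the grip in N (None keeps the last); returns when the fingers have stopped.
- env.dwell(seconds).
- env.inverse_kinematics(position, orientation): joint angles nearest the present ones, or None.
- env.read_state(): the state.
- env.grab_frame(name): name is "side" or "top"; returns a dict with "image" (384x512x3 uint8, blue, green, red), "fx", "fy", "cx", "cy" (pixels), "position" and "orientation" of the camera in the world. Camera axes: x right, y up, looking along -z (the intrinsics and any distortion apply to the point x, -y, -z); pixel columns grow to the right and rows downward; lengths in m; the calibration is good to about 2 mm. A picture is of the moment at which its call begins. There is no depth.
A pose or a line that the arm cannot do raises env.Unreachable and nothing moves.
- env.close_job(): hands the job in; it is judged then, once.
Trained networks look in a picture, given as the dict that the camera call returned (one of the last four; its "shot" number tells which), for a name from the list of things; names that differ only in an ending like _2 or _b are one class to them, and where a whole thing is asked for, a point or a joint stands for the part that bears it (a point fixed in the world has none). Each returns a list of dicts, best first, with "score" (0 to 1); they miss things now and then, are a little off and sometimes report something else, mostly with a low value. They report only what shows in the picture. A call takes as long as a camera call.
- env.search_frame(picture, thing): "xyz" ([x, y, z] in m, in world coordinates, good to about 4 mm: the middle of the surface that is visible of it).
- env.trace(picture, thing): "mask" (384x512 bool, what is visible of it).
The state is a dict: "clock": time; "joint_positions": joint angles; "qvel": joint speeds; "joint_torque": joint torques, N m; "position": TCP position; "tool_rot": TCP orientation; "force": force on the tool from outside, world axes, zero at the start; "wrist_torque": the same for the moment, N m; "opening": opening from 0.0 (shut) to 1.0 (fully open); "finger_force": force on a finger pad.
Only numpy, scipy, OpenCV 4.12 (cv2) and the standard library are available. Lean on these libraries where they do the work, as an engineer would, in place of code of your own. Each camera call takes 0.05 s, during which the arm holds its last target. There are 200 camera calls.

## Working session

There is one attempt and no reset: what is moved stays moved. The work goes in short steps, each a Python script; the robot and the scene stay as the last script left them, time stands still between calls to the robot, and variables do not carry over. Pictures are saved under pics/ and viewed, at most 10 in all, crops included, and the job is handed in when it is done.

```bash
mkdir -p pics; ls
python3 - <<'E'
from workcell import env
import cv2,numpy as np
s=env.read_state();print(s['clock'],s['position'],s['tool_rot'],s['force'])
for n in("side","top"):
    f=env.grab_frame(n);cv2.imwrite(f'pics/{n}0.png',f['image'])
    print(n,f['fx'],f['fy'],f['cx'],f['cy'],f['position'],f['orientation'],[k for k in f])
    for t in("edge_rail","nest_seat","nest_lip","hub","cover","spring_edge","spring_inner","guide_pin","tin_cup","disc_stack_front"):
        print(t,[(np.round(d['xyz'],3).tolist(),round(d['score'],2)) for d in env.search_frame(f,t)[:3]])
E
```

```text
pics
0.0 [0.16098769 0.60327163 0.22145227] [ 1.79872804e+02 -3.67066229e-03 -1.49582899e+01] [0.26674752 0.24774527 0.38133746]
side 420.5038323778556 420.5038323778556 249.85182831512893 192.9913753527314 [ 0.06373716 -0.79291173  0.50502527] [ 54.7364859   -0.22307073 -40.42398108] ['image', 'fx', 'fy', 'cx', 'cy', 'position', 'orientation', 'shot']
edge_rail [([0.405, -0.358, -0.009], 0.55)]
nest_seat [([0.468, -0.424, -0.022], 0.76)]
nest_lip [([0.467, -0.424, -0.022], 0.75)]
hub [([0.357, -0.282, 0.012], 0.92)]
cover [([0.561, -0.362, 0.01], 0.69)]
spring_edge [([0.469, -0.422, -0.023], 0.58), ([0.388, -0.344, 0.019], 0.5)]
spring_inner [([0.474, -0.209, 0.021], 0.52)]
guide_pin [([0.468, -0.424, -0.023], 0.59)]
tin_cup [([0.702, -0.386, 0.025], 0.61)]
disc_stack_front []
top 449.3737978665583 449.3737978665583 270.4053146784695 182.4753248131654 [ 0.44863319 -0.25020992  0.99772506] [  6.05955015  -0.88022293 -91.13105467] ['image', 'fx', 'fy', 'cx', 'cy', 'position', 'orientation', 'shot']
edge_rail [([0.458, -0.372, -0.001], 0.68)]
nest_seat [([0.474, -0.428, -0.024], 0.62)]
nest_lip [([0.477, -0.425, -0.018], 0.64)]
hub [([0.366, -0.268, 0.01], 0.97), ([0.46, -0.37, -0.003], 0.48)]
cover [([0.57, -0.35, 0.012], 0.64)]
spring_edge [([0.387, -0.338, 0.022], 0.41)]
spring_inner [([0.474, -0.201, 0.027], 0.44)]
guide_pin [([0.704, -0.287, 0.011], 0.72)]
tin_cup [([0.704, -0.388, 0.005], 0.56)]
disc_stack_front []
```

View pics/side0.png

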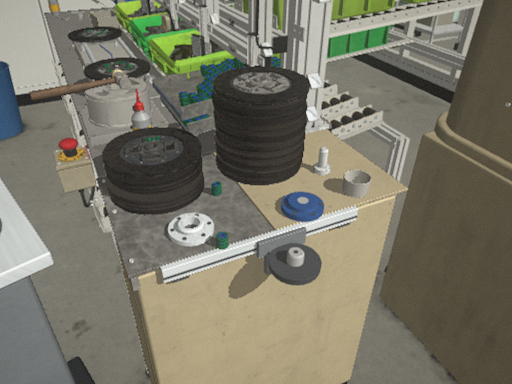

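View pics/top0.png

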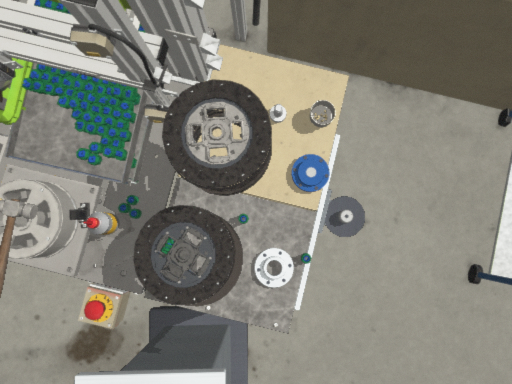

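Side view: hub at about (190,229), cover (302,206), nest (296,262), edge spring (223,240). Top view: hub (274,267), cover (311,173), nest (346,217), edge spring (306,258). Next I measure them precisely by fitting model silhouettes to the masks.

```bash
cat > h.py <<'E'
from workcell import env
import cv2,numpy as np
from scipy.spatial.transform import Rotation as Ro
from scipy.optimize import least_squares
def proj(f,P):
    P=np.atleast_2d(P);c=Ro.from_euler('xyz',f['orientation'],degrees=True).inv().apply(P-f['position'])
    return np.c_[f['cx']+f['fx']*c[:,0]/-c[:,2], f['cy']-f['fy']*c[:,1]/-c[:,2]]
def unproj(f,uv,z):
    uv=np.atleast_2d(uv).astype(float)
    d=np.c_[(uv[:,0]-f['cx'])/f['fx'],-(uv[:,1]-f['cy'])/f['fy'],-np.ones(len(uv))]
    d=Ro.from_euler('xyz',f['orientation'],degrees=True).apply(d);p=np.array(f['position'])
    return p+d*((z-p[2])/d[:,2])[:,None]
a=np.linspace(0,2*np.pi,72)
def circ(x,y,r,z):return np.c_[x+r*np.cos(a),y+r*np.sin(a),0*a+z]
RINGS=dict(hub=[(.042,0),(.042,.01),(.022,.02)],cover=[(.042,0),(.042,.012),(.03,.02)],
 spring_edge=[(.011,0),(.011,.026)],spring_inner=[(.011,0),(.011,.026)],tin_cup=[(.028,0),(.028,.035)],guide_pin=[(.019,0),(.019,.008),(.008,.058)])
def hull(f,n,x,y,dz=0):return cv2.convexHull(np.vstack([proj(f,circ(x,y,r,z+dz)) for r,z in RINGS[n]]).astype(np.float32))
def cen(c):
    m=cv2.moments(c);return np.array([m['m10'],m['m01']])/m['m00'],m['m00']
def locate(f,n,dz=0,near=None,maxd=.06):
    """xy from mask hull centroid against the model's"""
    for d in env.trace(f,n)[:4]:
        m=d['mask'].astype(np.uint8)
        cs=cv2.findContours(m,cv2.RETR_EXTERNAL,cv2.CHAIN_APPROX_NONE)[0]
        k=cv2.convexHull(max(cs,key=len));uv,A=cen(k+0.0 if False else k.astype(np.float32))
        x0=unproj(f,uv,.01+dz)[0,:2]
        s=least_squares(lambda p:cen(hull(f,n,*p,dz))[0]-uv,x0)
        A2=cen(hull(f,n,*s.x,dz))[1]
        if near is None or np.linalg.norm(s.x-near)<maxd:return s.x,A/A2,d['score']
    return None,0,0
def show(f,name,crop=None,k=2,draw=()):
    im=f['image'].copy()
    for h in draw:cv2.polylines(im,[np.round(h).astype(int).reshape(-1,1,2)],True,(0,0,255),1)
    if crop:u,v,w,h=crop;im=im[v:v+h,u:u+w]
    cv2.imwrite(f'pics/{name}.png',cv2.resize(im,None,fx=k,fy=k,interpolation=cv2.INTER_CUBIC))
E
python3 - <<'E'
from h import *
G=dict(hub=(.362,-.275),cover=(.566,-.356),spring_edge=(.388,-.341),spring_inner=(.474,-.205),tin_cup=(.704,-.387),guide_pin=(.704,-.287))
for n in("side","top"):
    f=env.grab_frame(n);D=[]
    for t in RINGS:
        p,r,s=locate(f,t,near=G[t]);print(n,t,p,round(r,2),round(s,2))
        if p is not None:D.append(hull(f,t,*p))
    for t in("edge_rail","nest_seat"):
        T=env.trace(f,t)
        for d in T[:2]:
            m=d['mask'].astype(np.uint8);c=max(cv2.findContours(m,0,1)[0],key=cv2.contourArea)
            print(t,d['score'],m.sum(),cv2.boundingRect(c))
            if t=='edge_rail': b=cv2.boxPoints(cv2.minAreaRect(c));print(unproj(f,b,0)[:,:2].round(4).tolist())
        if T:D.append(c)
    # bright spigot top: 
    u,v=proj(f,[.471,-.426,-.0015])[0].astype(int);print('spig px',u,v)
    show(f,n+'1',(u-150,v-130,200,180) if n=='top' else (u-150,v-100,200,150),4,D)
E
```

```text
side hub [ 0.36816256 -0.2699735 ] 0.97 0.93
side cover [ 0.57302452 -0.35495492] 0.92 0.59
side spring_edge [ 0.38643667 -0.33977242] 0.82 0.71
side spring_inner [ 0.47347529 -0.20562474] 0.85 0.5
side tin_cup [ 0.70694464 -0.38152811] 0.94 0.67
side guide_pin [ 0.70895332 -0.28496961] 0.93 0.69
edge_rail 0.63 2555 (160, 206, 197, 76)
[[0.2742, -0.3131], [0.671, -0.4078], [0.6325, -0.4526], [0.2609, -0.3547]]
edge_rail 0.41 183 (216, 231, 12, 17)
[[0.4019, -0.3026], [0.4174, -0.3157], [0.3909, -0.3499], [0.3761, -0.3374]]
nest_seat 0.65 2529 (257, 227, 64, 58)
spig px 289 250
top hub [ 0.36822704 -0.269674  ] 0.92 0.75
top cover [ 0.57412476 -0.35667386] 0.96 0.94
top spring_edge None 0 0
top spring_inner [ 0.47469903 -0.20607921] 0.86 0.63
top tin_cup [ 0.70588733 -0.38573611] 0.88 0.57
top guide_pin [ 0.71042201 -0.28692686] 0.94 0.79
edge_rail 0.56 812 (309, 186, 19, 69)
[[0.3961, -0.3451], [0.5465, -0.3842], [0.5435, -0.3959], [0.3933, -0.3567]]
nest_seat 0.65 1528 (318, 190, 47, 47)
spig px 342 218
```

View pics/side1.png

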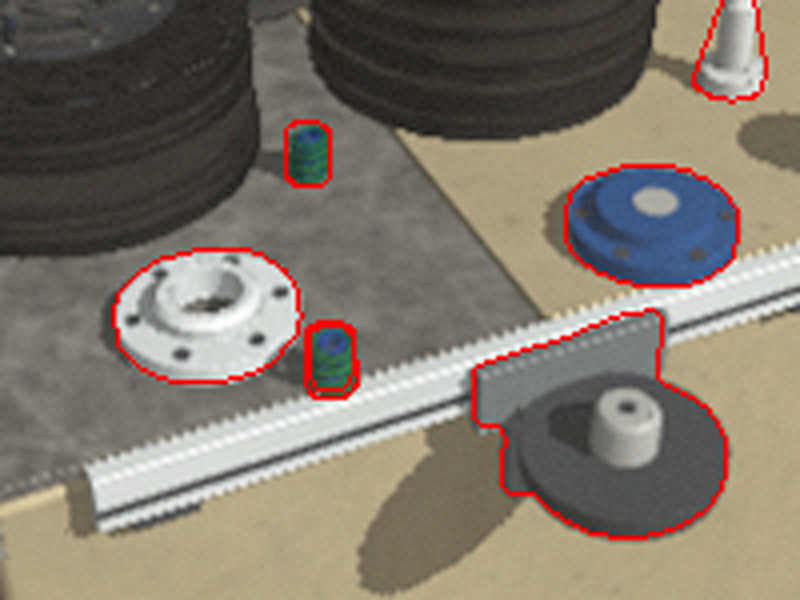

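View pics/top1.png

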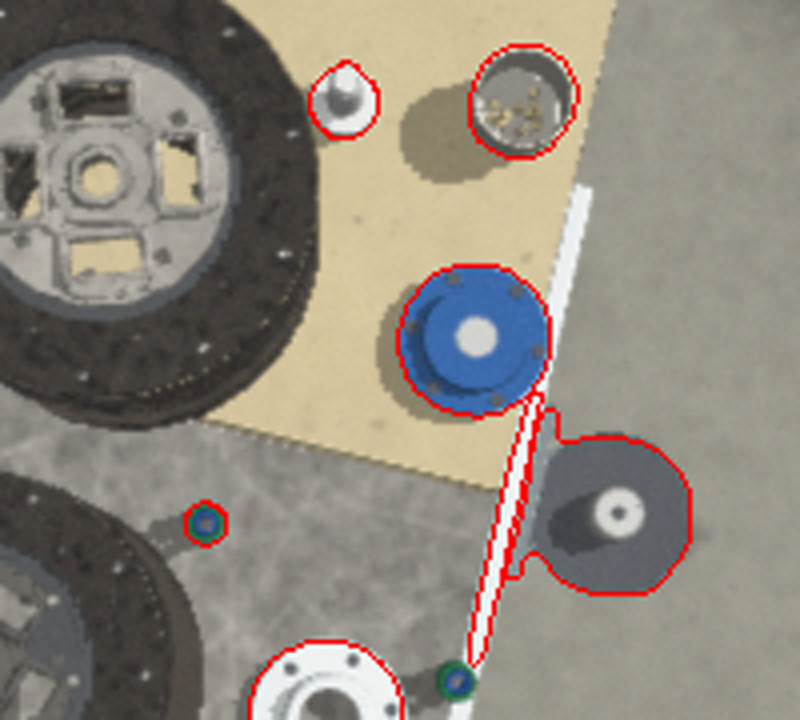

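Side crop: hub, cover, springs and nest all outlined well; spigot top at (629,401) in the crop, about (296,250) full frame. Top crop: spigot (618,513), about (346.5,216); edge spring (457,682), about (306,258.5). Now the spigot and rail line.

Run:
```python
from h import *
S={'side':(296.2,250.2),'top':(346.5,216.2)};E={'side':(139+332/4,150+342/4),'top':(306.2,258.5)}
for n in S:
    f=env.grab_frame(n);g=cv2.cvtColor(f['image'],6)
    print(n,'spigot picked',unproj(f,S[n],-.0015)[0].round(4),'spring_e',unproj(f,E[n],.026)[0].round(4))
    if n=='top':
        u,v=344,218
        m=(g[200:236,335:362]>120).astype(np.uint8);k,_,st,c=cv2.connectedComponentsWithStats(m)
        for i in range(1,k):print(st[i],unproj(f,c[i]+[335,200],-.0015)[0].round(4))
        rows=[];
        for r in range(140,305):
            x=int(337-(r-137)*37/170)
            if 186<r<262: pass
            w=g[r,x-9:x+9]>195
            if 2<=w.sum()<=9: rows.append((x-9+np.mean(np.flatnonzero(w)),r))
        P=unproj(f,np.array(rows),0)
        l=cv2.fitLine(P[:,:2].astype(np.float32),cv2.DIST_HUBER,0,.001,.001).ravel();print(len(rows),l,np.degrees(np.arctan2(l[1],l[0])))
    # seat disc circle fit from lower part of the mask
    m=env.trace(f,'nest_seat')[0]['mask'].astype(np.uint8);c=max(cv2.findContours(m,0,1)[0],key=len).reshape(-1,2)
    Q=unproj(f,c,-.0225)[:,:2];
    s=least_squares(lambda p:np.hypot(*(Q-p).T)-.047,(.475,-.43),loss='cauchy',f_scale=.001);print('seat',s.x)
    print('lipxyz',[ (np.round(d['xyz'],4),d['score']) for d in env.search_frame(f,'nest_lip')[:1]])
```

```text
side spigot picked [ 0.4793 -0.4332 -0.0015] spring_e [ 0.3853 -0.3441  0.026 ]
seat [ 0.46808453 -0.43859086]
lipxyz [(array([ 0.4652, -0.4219, -0.0221]), 0.84)]
top spigot picked [ 0.4759 -0.4354 -0.0015] spring_e [ 0.3866 -0.3405  0.026 ]
[22  0  5  5 15] [ 0.5084 -0.4662 -0.0015]
[  5  10  14  13 133] [ 0.4768 -0.435  -0.0015]
[19 29  8  7 29] [ 0.4381 -0.4614 -0.0015]
[ 0 35  2  1  2] [ 0.4349 -0.4094 -0.0015]
133 [ 0.9661225  -0.258084    0.44588664 -0.36422735] -14.956403
seat [ 0.47710459 -0.43235298]
lipxyz [(array([ 0.4789, -0.425 , -0.0178]), 0.74)]
```

```bash
cat >> h.py <<'E'
def W(t,n,z):return [t*.9659+n*.2588,-t*.2588+n*.9659,z]
HUB=(.4255,-.1654);COV=(.6461,-.1954);NEST=(.5738,-.2962)
def tn(p):return p[0]*.9659-p[1]*.2588, p[0]*.2588+p[1]*.9659
def st(msg=''):
    s=env.read_state();p=s['position'];t,n=tn(p);print(msg,'clk %.1f t %.4f n %.4f z %.4f'%(s['clock'],t,n,p[2]),'F',np.round(s['force'],1),'op %.3f ff %s'%(s['opening'],np.round(s['finger_force'],1)));return s
YAW=-105
D=[180,0,YAW]
E
python3 - <<'E'
from h import *
print(env.read_state()['joint_positions'])
for y in(75,-105):
  for w in(W(*COV,.15),W(*COV,.0135),W(.682,-.19,.0135),W(*HUB,.0115),W(.5738,-.155,.01),W(*NEST,-.02)):
    q=env.inverse_kinematics(w,[180,0,y]);print(y,None if q is None else np.round(q,0))
print(env.inverse_kinematics([.05,.42,.38],[180,0,-15]),env.inverse_kinematics([.4,-.2,.35],[180,0,-105]))
E
```

```text
[ 8.98734233e+01  2.20446078e+01  4.54515033e-01 -3.01155510e-04
 -6.84108936e+01 -1.48172598e+01]
75 [ -18.   30.    2.    0.  -63. -177.]
75 [ -18.   38.   -5.    0.  -47. -177.]
75 None
75 None
75 None
75 [ -28.   38.  -11.   -0.  -41. -167.]
-105 [-18.  30.   2.   0. -63.   3.]
-105 [-18.  38.  -5.   0. -47.   3.]
-105 [-18.  40.   0.   0. -50.   3.]
-105 [-16.  22. -37.   0. -30.   1.]
-105 [-15.  32. -18.   0. -40.  -0.]
-105 [-28.  38. -11.   0. -41.  13.]
[105.40902098  -2.88563131  -8.09830171   0.         -84.7873296
 -30.40902098] [ -5.62912749   0.15992016  -9.2600322    0.         -80.58004764
  -9.37087251]
```

Run:
```python
from h import *
env.goto([.05,.42,.38],[180,0,-15]);st()
env.goto([.4,-.2,.38],D);st()
env.goto(W(COV[0],COV[1],.16),D);st()
env.gripper_to(0.9)
print(env.move_straight(W(*COV,.05),rate=.2,force_limit=10));s=st('low')
dz=.05-s['position'][2]
print(env.move_straight(W(*COV,.0135+dz),rate=.06,force_limit=6));st('down')
env.gripper_to(0.55,10);st('grip')
for n in('side','top'):
    f=env.grab_frame(n);u,v=proj(f,W(*COV,.02))[0].astype(int);show(f,n+'2',(max(0,u-90),v-70,180,130),2)
a=[cv2.imread(f'pics/{n}2.png') for n in('side','top')];cv2.imwrite('pics/b2.png',np.hstack(a))
```

```text
clk 3.3 t -0.0605 n 0.4189 z 0.3791 F [-0.7  0.3 -0.5] op 0.996 ff 0.0
 clk 5.9 t 0.4383 n -0.0891 z 0.3800 F [-0.2  0.4 -0.5] op 0.999 ff 0.0
 clk 7.1 t 0.6466 n -0.1950 z 0.1618 F [-0.6  0.8  0.7] op 0.998 ff 0.0
False
low clk 8.3 t 0.6470 n -0.1957 z 0.0510 F [ 1.1 -0.5  0.3] op 0.896 ff 0.0
True
down clk 8.9 t 0.6451 n -0.1953 z 0.0126 F [-0.7  1.9  4.7] op 0.898 ff 2.4
grip clk 9.4 t 0.6457 n -0.1953 z 0.0125 F [ 2.7 -0.2  4. ] op 0.683 ff 10.9
```

View pics/b2.png

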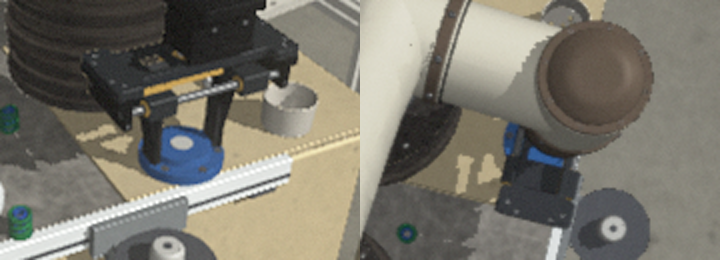

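The picture shows the fingers on either side of the blue cap, fingers along the rail. I push the cover aside, then fetch the hub.

Run:
```python
from h import *
s=env.read_state();z=.0125
print(env.move_straight(W(.684,-.190,z),rate=.06,force_limit=25));st('slid')
env.gripper_to(0.9);st()
env.move_straight(W(.684,-.19,.06),rate=.15)
env.move_straight(W(*HUB,.07),rate=.2);st('over hub')
env.gripper_to(0.85)
print(env.move_straight(W(*HUB,.0115),rate=.06,force_limit=6));st('down')
env.gripper_to(0.45,10);st('grip')
f=env.grab_frame('side');print(locate(f,'cover',near=W(.684,-.19,0)[:2]))
show(f,'s3',(130,130,220,180),3)
```

```text
False
slid clk 10.3 t 0.6787 n -0.1908 z 0.0129 F [-9.   1.  12.5] op 0.686 ff 15.8
 clk 10.9 t 0.6774 n -0.1907 z 0.0131 F [-11.8   3.1  15.1] op 0.897 ff 7.6
over hub clk 12.9 t 0.4265 n -0.1654 z 0.0700 F [ 0.3  0.7 -0.4] op 0.898 ff 0.0
False
down clk 14.4 t 0.4258 n -0.1654 z 0.0118 F [ 0.4 -0.8 -0.2] op 0.854 ff 0.0
grip clk 15.0 t 0.4253 n -0.1654 z 0.0116 F [-0.7 -0.2  2.3] op 0.568 ff 10.0
(array([ 0.61433808, -0.36073856]), 0.9536438030706182, 0.58)
```

View pics/s3.png

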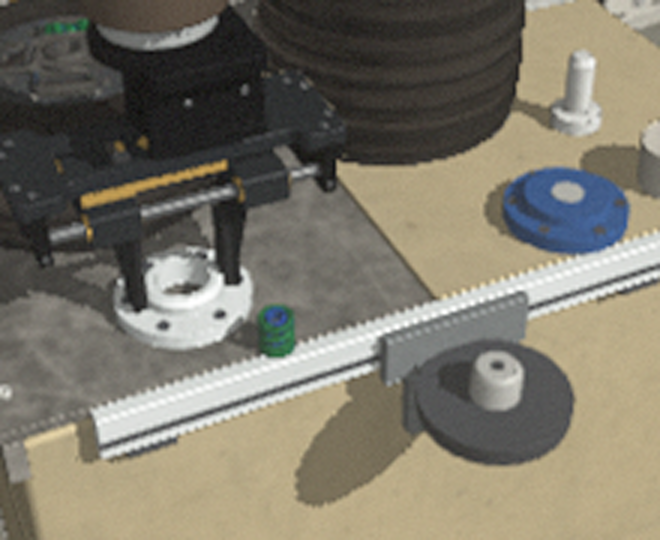

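```bash
cat >> h.py <<'E'
def slide(t,n,z,rate=.06,fl=30,iters=2):
    o=np.zeros(2)
    for i in range(iters+1):
        r=env.move_straight(W(t+o[0],n+o[1],z),rate=rate,force_limit=fl)
        if i<iters:
            c=tn(env.read_state()['position']);o+=np.clip([t-c[0],n-c[1]],-.004,.004)
    return r
E
python3 - <<'E'
from h import *
z=.0115
slide(.436,-.155,z,iters=0)
print(slide(.5738,-.157,z));st('corner')
for n in('side','top'):
    f=env.grab_frame(n);p,r,s=locate(f,'hub',near=W(.5738,-.157,0)[:2]);print(n,p is not None and tn(p),r,s)
E
```

```text
False
corner clk 18.4 t 0.5750 n -0.1570 z 0.0111 F [-4.5  0.1  4.2] op 0.566 ff 10.0
side (np.float64(0.5740861172386365), np.float64(-0.15873680061203063)) 0.8915099268141157 0.92
top False 0 0
```

Run:
```python
from h import *
z=.0113
print(slide(.5738,-.2962,z));st('over')
f=env.grab_frame('side');u,v=proj(f,W(*NEST,0))[0].astype(int);show(f,'s4',(u-70,v-70,140,120),5)
p,r,s=locate(f,'hub',near=W(*NEST,0)[:2]);print(p is not None and tn(p),r,s)
```

```text
False
over clk 21.6 t 0.5738 n -0.2963 z 0.0113 F [ 0.5  0.4 -4.6] op 0.567 ff 10.0
(np.float64(0.5739091403115529), np.float64(-0.29735559824558444)) 0.9164097972512559 0.82
```

View pics/s4.png

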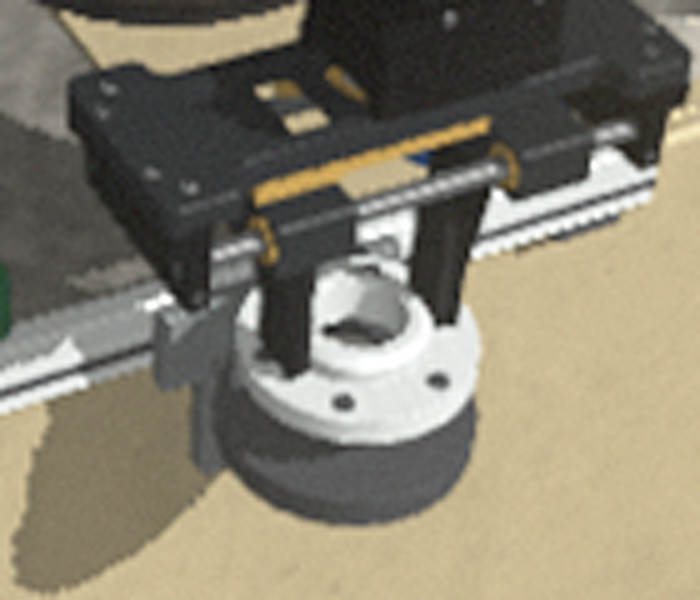

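The hub is held level over the nest; the spigot top is hidden by its flange. I lower gently with a force limit.

Run:
```python
from h import *
print(env.move_straight(W(*NEST,.0113-.007),rate=.02,force_limit=8));st('lower')
```

```text
False
lower clk 22.2 t 0.5734 n -0.2960 z 0.0039 F [-0.5 -0.2 -3.8] op 0.568 ff 10.0
```

Run:
```python
from h import *
print(env.move_straight(W(*NEST,.0113-.018),rate=.05,force_limit=10));st('lower')
env.gripper_to(.7);env.dwell(.2);st('rel')
env.move_straight(W(*NEST,.05),rate=.2)
env.gripper_to(.9)
C=(.6868,-.1894)
env.move_straight(W(NEST[0],-.2,.08),rate=.25)
env.move_straight(W(*C,.08),rate=.25)
f=env.grab_frame('side');p,r,s=locate(f,'hub',-.0225,near=W(*NEST,0)[:2]);print(p is not None and tn(p),r,s)
D_=[hull(f,'hub',*W(*NEST,0)[:2],-.0225)]
show(f,'s5',(215,160,160,130),5,D_)
```

```text
False
lower clk 22.6 t 0.5733 n -0.2960 z -0.0075 F [-1.1  0.2 -5.6] op 0.566 ff 10.0
rel clk 23.3 t 0.5738 n -0.2962 z -0.0067 F [-0.2 -0.6  0.5] op 0.700 ff 0.0
(np.float64(0.5732814149486314), np.float64(-0.29502718988871185)) 1.0064411638267698 0.83
```

View pics/s5.png

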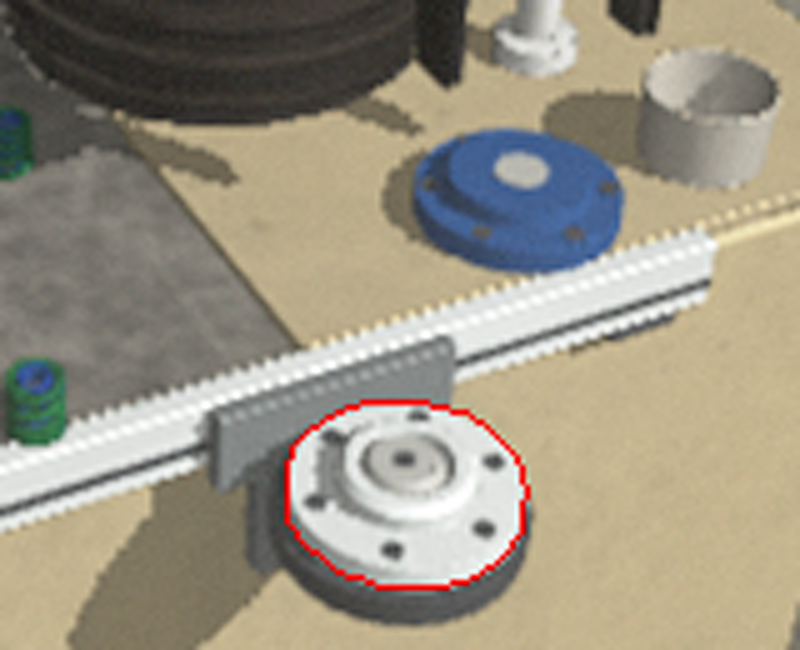

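Hub is seated flat: the boss top is level with the spigot top at crop (405,460), and the model outline at seat height fits. Now the cover.

Run:
```python
from h import *
C=(.6872,-.1898)
env.gripper_to(.85)
print(env.move_straight(W(*C,.0137),rate=.06,force_limit=6));st('down')
env.gripper_to(.55,10);st('grip')
z=.0137
print(slide(.5736,-.19,z));st('corner')
f=env.grab_frame('side');p,r,s=locate(f,'cover',near=W(.5736,-.19,0)[:2]);print(p is not None and tn(p),r,s)
print(slide(.5736,-.2957,z));st('over')
f=env.grab_frame('side');p,r,s=locate(f,'cover',near=W(*NEST,0)[:2]);print(p is not None and tn(p),r,s)
show(f,'s6',(225,160,150,120),5)
```

```text
False
down clk 27.3 t 0.6876 n -0.1898 z 0.0143 F [-0.4 -0.9  0.1] op 0.849 ff 0.0
grip clk 27.7 t 0.6869 n -0.1898 z 0.0140 F [-0.5  0.7  1.7] op 0.680 ff 10.0
False
corner clk 30.3 t 0.5734 n -0.1900 z 0.0139 F [ 5.2 -2.   3.3] op 0.684 ff 10.0
(np.float64(0.5740743830541288), np.float64(-0.19168417648076982)) 0.9250646070502925 0.69
False
over clk 32.8 t 0.5735 n -0.2958 z 0.0137 F [ 0.5  0.7 -4. ] op 0.687 ff 10.1
(np.float64(0.5735174745955578), np.float64(-0.2913000765007183)) 0.9101618645273667 0.63
```

View pics/s6.png

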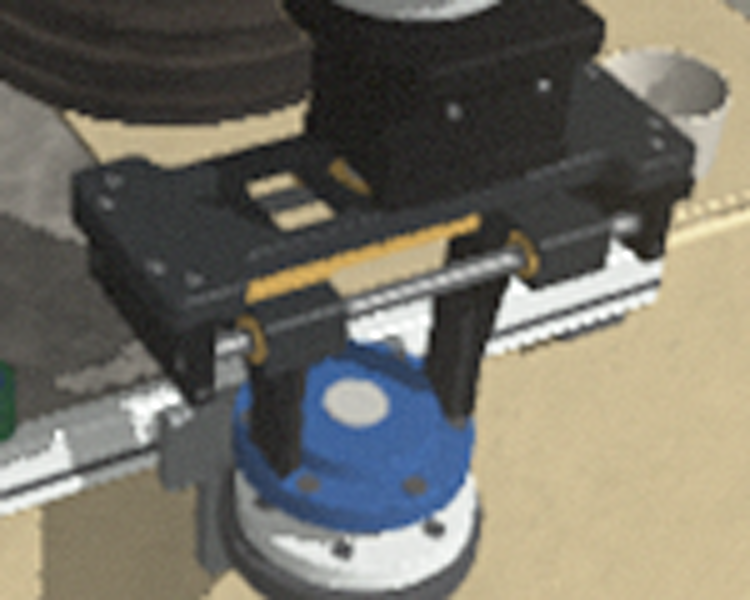

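Run:
```python
from h import *
f=env.grab_frame('side');print('cap',tn(unproj(f,(296.2,240.4),.02)[0]))
print(env.move_straight(W(.5736,-.2957,.0137-.009),rate=.02,force_limit=7));st('lower')
```

```text
cap (np.float64(0.5745412107901782), np.float64(-0.2924667575468544))
True
lower clk 33.2 t 0.5740 n -0.2961 z 0.0098 F [-0.7 -1.4  4.6] op 0.684 ff 10.4
```

It stopped about 4 mm down, and the cap measures ~2 mm inward; I nudge outward under a light press.

Run:
```python
from h import *
for n in(-.2967,-.2977,-.2987):
    env.move_straight(W(.5736,n,.0095),rate=.02)
    r=env.move_straight(W(.5736,n,.0050),rate=.02,force_limit=6);st(f'{n} {r}')
    if not r:break
```

```text
-0.2967 True clk 33.7 t 0.5739 n -0.2973 z 0.0091 F [-0.3 -0.1  3.3] op 0.684 ff 10.7
-0.2977 True clk 34.2 t 0.5735 n -0.2982 z 0.0084 F [-0.3 -0.3  3. ] op 0.685 ff 10.8
-0.2987 False clk 34.8 t 0.5732 n -0.2988 z 0.0044 F [-1.2 -1.5 -3.9] op 0.682 ff 10.0
```

Dropped over the boss. Lower a bit more, release, look.

Run:
```python
from h import *
r=env.move_straight(W(.5736,-.2985,.0015),rate=.03,force_limit=8);st(f'{r}')
env.gripper_to(.8);env.dwell(.3);st('rel')
env.move_straight(W(.5736,-.2985,.05),rate=.2)
env.move_straight(W(.5736,-.2985,.13),rate=.25)
env.move_straight(W(.5736,-.16,.26),rate=.3)
D_=[]
for n in('side','top'):
    f=env.grab_frame(n)
    for o,dz in(('cover',-.0125),('hub',-.0225)):
        p,r,s=locate(f,o,dz,near=W(*NEST,0)[:2]);print(n,o,p is not None and tn(p),r,s)
    if n=='side':show(f,'s7',(205,160,170,130),4,[hull(f,'cover',*W(.5733,-.2950,0)[:2],-.0125)])
```

```text
False clk 35.1 t 0.5734 n -0.2987 z 0.0012 F [-0.9 -3.4 -3.1] op 0.681 ff 10.0
rel clk 35.9 t 0.5736 n -0.2985 z 0.0015 F [-0.9 -0.  -0.2] op 0.804 ff 0.0
side cover (np.float64(0.5742209914165701), np.float64(-0.29396508789728737)) 0.9725247218200368 0.69
side hub (np.float64(0.5606724737268667), np.float64(-0.316965024166644)) 0.31927575152987914 0.6
top cover (np.float64(0.5730381566287722), np.float64(-0.29595229172966897)) 0.9299696109334421 0.95
top hub False 0 0
```

View pics/s7.png

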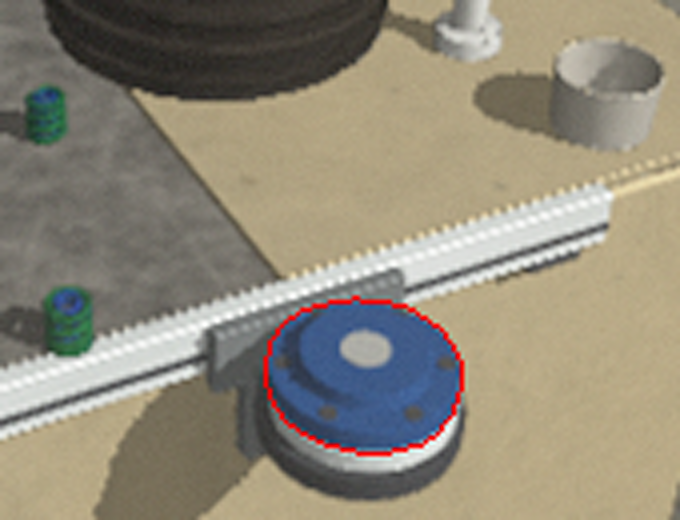

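The outline at fully-home height fits the cover (crop centre (365,375)), springs, pin and cup standing. I confirm with a light press: the cap top should be at z = 7.5 mm.

Run:
```python
from h import *
c=(.5736,-.2958)
env.gripper_to(0.0)
env.move_straight(W(*c,.06),rate=.25)
print(env.move_straight(W(*c,.0185),rate=.06,force_limit=8));st()
print(env.move_straight(W(*c,.001),rate=.02,force_limit=8));st('press')
env.move_straight(W(*c,.06),rate=.2)
env.move_straight(W(.5736,-.16,.26),rate=.3);st()
G=dict(cover=W(*c,0)[:2],spring_edge=(.386,-.340),spring_inner=(.474,-.206),tin_cup=(.707,-.3815),guide_pin=(.709,-.285))
f=env.grab_frame('side')
for t in G:print(t,locate(f,t,-.0125 if t=='cover' else 0,near=G[t]))
```

```text
False
 clk 41.1 t 0.5739 n -0.2959 z 0.0186 F [-0.4  0.1  0.2] op 0.006 ff 0.0
True
press clk 41.7 t 0.5736 n -0.2958 z 0.0080 F [0.4 1.5 4.1] op 0.004 ff 2.0
 clk 43.1 t 0.5725 n -0.1600 z 0.2579 F [-0.7 -0.5 -0.5] op 0.009 ff 0.0
cover (array([ 0.47765562, -0.43269251]), 0.9312248561238531, 0.71)
spring_edge (array([ 0.38702173, -0.33956247]), 0.7524260645202183, 0.76)
spring_inner (array([ 0.47520521, -0.20543684]), 0.5584972540381629, 0.59)
tin_cup (array([ 0.70601375, -0.38177178]), 0.9161610834687587, 0.79)
guide_pin (array([ 0.70928042, -0.28419994]), 0.9121692810146259, 0.59)
```

Cap top reads 8.0 mm against the expected 7.5 mm, so it is home, and the bystanders have not moved.

```bash
python3 -c "
from workcell import env
print(env.close_job())"
```

```text
the job is handed in; nothing more can be done
None
```

The hub is seated on the nest and the cover lies over its boss, flush within what I could measure (cap top 8.0 mm against 7.5 mm expected); the springs, pin and cup are unmoved, and I handed the job in at about 43 s, having first slid the cover about 40 mm aside so the hub could pass and held both parts lightly in the fingers while sliding and lowering them.

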